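# Put the volume knob back on the living-room speaker

### The job

The volume knob of the white speaker was pulled off for dusting and lies on the brass-rimmed tray. Push the brass knob with the black bar onto the flat spindle on top of the speaker, turned so that its slot takes the spindle and it drops fully home, and let go of it. Leave the lamp finial and the drawer pull where they are on the tray.

Things in the scene. Friction and masses are not known exactly. Their poses are not given: they have to be found in the camera images.
- volume_knob: Loose round brass knob, 52 mm across, 38 mm high, 0.12 kg, upright on the tray; black bar 46 x 8 mm across its flat top. Slot in the underside 40 mm long, 16 wide, 26 deep, straight below the bar and parallel to it. Origin: centre of the underside; x along bar and slot, z up. Half a turn is the same. Grip round the side at any yaw, best 28 mm above the underside.
- spindle (a point): Fixed flat brass blade, 30 mm long, 10 thick, 22 tall, round-tipped, upright on a black disc (84 mm across) on a white speaker 120 x 200 x 64 mm. Point: middle of the blade's foot on the disc, where the knob's underside rests when home; x along the blade (square to the speaker's long side), z up. 3 to 5 mm play in the slot; enters when bar and blade are parallel within 10 degrees.
- lamp_finial: Bystander: loose brass lamp finial with a pointed top, no bar, 38 mm across the foot, 52 mm high. Origin: centre of the underside. Finial, drawer pull and volume knob stand upright in one row, any order, about 100 mm apart along the tray (150 x 330 mm, floor 3 mm thick, rim 8 mm high).
- drawer_pull: Bystander: loose white ceramic mushroom-shaped drawer pull, 42 mm across, 33 mm high, standing on the tray. Origin: centre of the underside.

How it is judged:
By the outcome, as a careful person would: the job done as asked, in the order asked, and still so for the second after the job is handed in, with the robot touching nothing.
It also fails if it takes over 42 s, if anything falls off the work surface, if the arm or the gripper's body presses on something with over 40 N, if the wrist force passes 120 N, or if a joint passes its speed limit or range.

### The arm

A 6-joint arm with a two-finger parallel gripper is mounted at the origin on the work surface. World frame = base frame: x ahead of the robot, y to its left, z up, the work surface at z = 0. Lengths are in mm, angles in degrees, forces in N, time in s.
With the tool pointing down it reaches from about 375 to 975 mm from the base axis. Payload 3.8 kg.
Tool frame: the origin (TCP) lies between the finger pads; the fingertips stand 14 mm ahead of it and the grasp point (between the pads) lies 5 mm behind it; z points along the fingers, y is the line along which they close (so a half turn about z gives the same grasp; the last joint's range is limited). The gripper opens to 88 mm and grips with 3 to 60 N. Pads are 18 mm wide; open, the fingers measure 123 mm over their backs; the gripper's body (75 mm by 187 mm) begins 45 mm behind the grasp point.
Start: joints at [-72.015, 15.12, 91.902, -0, 72.978, -2.114], TCP at [231.958, -633.888, 252.706] pointing down, gripper open.
Joint ranges: [-150.88, 150.88], [-54.13, 125.18], [17.81, 147.31], [-75.09, 255.09], [0, 152.58], [-146.25, 146.25]. Speed limits (degrees/s): [147.25, 147.25, 180, 180, 180, 180].

### API

Orientations are given as [roll, pitch, yaw] about the fixed x, y, z axes, in that order (R = Rz(yaw) Ry(pitch) Rx(roll)).
In Python, from plant import env, eyes, monitor, hand_in gives the robot as it stands (env), with the cameras (eyes), the readings (monitor) and the job as plain functions.
- The arm moves only by the tool send_path, called after ">>>" by a JSON object that holds its "fn" and its "kwargs", one argument or row to a line. Schema: {"type":"object","properties":{"deltas":{"type":"object","properties":{"tx":{"type":"array","items":{"type":"number"},"minItems":1,"maxItems":5},"ty":{"type":"array","items":{"type":"number"},"minItems":1,"maxItems":5},"tz":{"type":"array","items":{"type":"number"},"minItems":1,"maxItems":5},"wx":{"type":"array","items":{"type":"number"},"minItems":1,"maxItems":5},"wy":{"type":"array","items":{"type":"number"},"minItems":1,"maxItems":5},"wz":{"type":"array","items":{"type":"number"},"minItems":1,"maxItems":5},"jaw":{"type":"array","items":{"type":"number"},"minItems":1,"maxItems":5}},"additionalProperties":false,"required":["tx","ty","tz","wx","wy","wz","jaw"]},"only":{"type":"string"},"quiet":{"type":"boolean"},"lines":{"type":"string"}},"required":["deltas"],"additionalProperties":false}. deltas is an object with one list for each field, all of the same length, 1 to 5, a row being the entries at one place: tx, ty, tz (the shift in parts of the range, where 1.0 means 500 mm), wx, wy, wz (a rotation vector in fractions of the full range, 1 being pi rad), jaw (the finger opening in mm); each row is the pose to reach, as a shift and turn from the pose commanded when the call began, along the tool's axes at that moment; what a row does not reach only later rows make up. A row lasts 1/10 s, in which the tool goes at most 50 mm and 8.59 degrees, less where a joint would pass 70% of its speed; a pose out of reach is approached as far as the arm can. The fingers move at their own pace and stop on an object; the grip force is fixed at half the most. Time passes only in rows, so rows that do not move let the fingers close. The tool returns the time, the measured TCP pose, the force, the opening and the grip force at its end. only (a regular expression) keeps the lines of the reply that match it, lines (a string "A,B") keeps lines A to B, and quiet returns only ok. A shift or turn number past 1, either way, is cut back to 1. Input that does not fit is refused with a message, and nothing moves.
- monitor.state(): the state, without advancing time (a new reading comes with each control period).
- eyes.capture(name): name is "scene" or "top"; returns (picture, depth): 384x512x3 uint8, red, green, blue; 384x512 float32, mm along the optical axis (not along the pixel's ray), 0 where there is no reading.
- eyes.camera_model(name): a dict with "K" (3x3 intrinsics, pixels), "position" and "attitude" of the camera in the world. Camera axes: x right, y up, looking along -z (the intrinsics and any distortion apply to the point x, -y, -z); pixel columns grow to the right and rows downward; lengths in mm; the calibration is good to about 2 mm. A picture is of the moment at which its call begins. camera_model takes no time and is no camera call.
- hand_in(): hands the job in; it is judged then, once.
The state is a dict: "t": time; "joints": joint angles; "dq": joint speeds; "joint_efforts": joint torques, N m; "eef_pos": TCP position; "eef_rot": TCP orientation; "ft_force": force on the tool from outside, world axes, zero at the start; "torque": the same for the moment, N m; "gripper_width": finger opening in mm; "finger_force": force on a finger pad.
Only numpy, scipy, OpenCV 4.12 (cv2) and the standard library are available. Lean on these libraries where they do the work, as an engineer would, in place of code of your own. Each camera call takes 0.05 s, during which the arm holds its last target. There are 200 camera calls.

## Working session

There is one attempt and no reset: what is moved stays moved. The work goes in short steps, Python scripts to look and compute and a tool call to move; the robot and the scene stay as the last step left them, time stands still between calls to the robot, and variables do not carry over. Pictures are saved under pics/ and viewed, at most 10 in all, crops included, and the job is handed in when it is done.

```bash
ls; mkdir -p pics; python3 - <<'E'
from plant import env, eyes, monitor, hand_in
import cv2,numpy as np
for n in("scene","top"):
    p,d=eyes.capture(n); cv2.imwrite(f"pics/{n}0.png",p[...,::-1]); np.savez(f"{n}0.npz",p=p,d=d)
    print(eyes.camera_model(n))
s=monitor.state();print(s["t"],s["eef_pos"],s["eef_rot"],s["gripper_width"])
E
```

```text
pics
plant.py
{'K': array([[443.9141646 ,   0.        , 249.81996513],
       [  0.        , 443.9141646 , 196.51982396],
       [  0.        ,   0.        ,   1.        ]]), 'position': array([1226.72166752,  421.00430181,  864.36468911]), 'attitude': array([ 45.54027332,   0.83826683, 119.05424534])}
{'K': array([[370.90540999,   0.        , 255.80875041],
       [  0.        , 370.90540999, 192.63735187],
       [  0.        ,   0.        ,   1.        ]]), 'position': array([396.68448521,  31.38080852, 835.87799175]), 'attitude': array([  8.6199217 ,  -1.12003673, -89.96864161])}
0.1 [ 231.76941851 -633.32677884  251.52973095] [-1.79886689e+02 -2.62408908e-03  2.00994192e+01] 87.85716572719083
```

View pics/scene0.png

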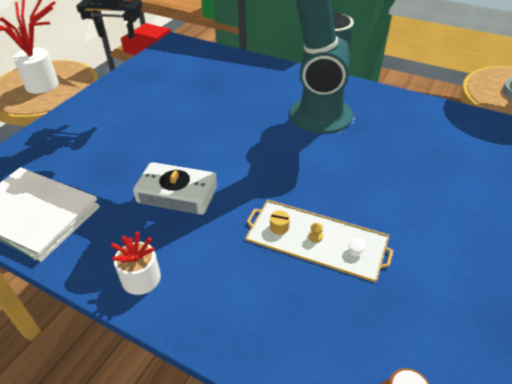

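View pics/top0.png

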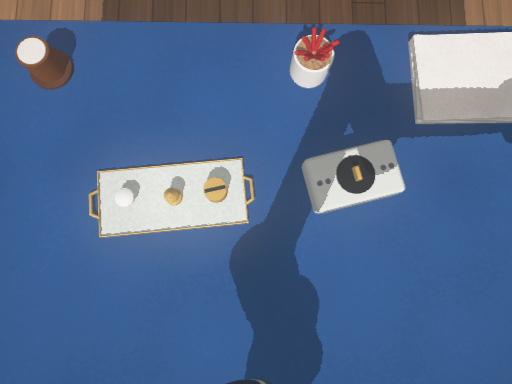

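The scene view shows the knob at about (280,222), the finial at (316,232), the pull at (356,247) and the spindle at (174,177). In the top view the knob is at (215,189), its bar nearly along the rows, and the spindle is at (357,173) on its disc.

```bash
cat > h.py <<'E'
import numpy as np,cv2
from scipy.spatial.transform import Rotation as R
from plant import env, eyes, monitor, hand_in
def ray(n,px):
    m=eyes.camera_model(n);K=m["K"];u,v=px
    d=np.array([(u-K[0,2])/K[0,0],-(v-K[1,2])/K[1,1],-1.])
    return np.array(m["position"]),R.from_euler("xyz",m["attitude"],degrees=True).as_matrix()@d
def plane(n,px,z):
    o,d=ray(n,px);return o+d*(z-o[2])/d[2]
def tri(a,b):
    o1,d1=ray("top",a);o2,d2=ray("scene",b)
    s=np.linalg.lstsq(np.c_[d1,-d2],o2-o1,rcond=None)[0]
    p,q=o1+d1*s[0],o2+d2*s[1];return (p+q)/2,np.linalg.norm(p-q)
def blobs(mask,x0,y0,x1,y1):
    m=np.zeros(mask.shape,np.uint8);m[y0:y1,x0:x1]=mask[y0:y1,x0:x1]
    c=max(cv2.findContours(m,cv2.RETR_EXTERNAL,cv2.CHAIN_APPROX_NONE)[0],key=cv2.contourArea)
    f=np.zeros_like(m);cv2.drawContours(f,[c],-1,1,-1)
    ys,xs=np.nonzero(f);pts=np.c_[xs,ys].astype(float);c0=pts.mean(0)
    w,V=np.linalg.eigh(np.cov((pts-c0).T))
    return c0,V[:,1],np.sqrt(12*w[::-1]),len(pts)
def masks(p):
    h=cv2.cvtColor(p,cv2.COLOR_RGB2HSV).astype(int)
    return ((h[...,2]<75)&(h[...,1]<256)&(p[...,2]<70)).astype(np.uint8),((h[...,0]>8)&(h[...,0]<35)&(h[...,1]>90)&(h[...,2]>95)).astype(np.uint8)
E
python3 - <<'E'
from h import *
B={"top":((200,172,232,205),(330,150,380,198)),"scene":((266,207,294,238),(158,166,192,194))}
r={}
for n in B:
    z=np.load(n+"0.npz");p=z["p"];k,b=masks(p)
    r[n]=[blobs(k,*B[n][0]),blobs(b,*B[n][0]),blobs(b,*B[n][1]),blobs(k,*B[n][1])]
    for q in r[n]:print(n,[np.round(x,2) for x in q])
    o=[]
    for x0,y0,x1,y1 in B[n]:
        o.append(cv2.resize(p[y0-8:y1+8,x0-8:x1+8],(390,390),interpolation=0))
    cv2.imwrite(f"pics/{n}1.png",np.hstack(o)[...,::-1])
for i,l in enumerate(["bar","brass","spindle","disc"]):
    print(l,tri(r["top"][i][0],r["scene"][i][0]))
for i,z in((0,41),(2,86),):
  for n in B:
    c,v,L,_=r[n][i];a,b=plane(n,c-v*L[0]/2,z),plane(n,c+v*L[0]/2,z)
    print(n,i,"mid",plane(n,c,z),"ang",np.degrees(np.arctan2(*(b-a)[1::-1]))%180,"len",np.linalg.norm(b-a))
for n in B:
    c,v,L,_=r[n][3];print(n,"disc",plane(n,c,65))
E
python3 -c "
import cv2,numpy as np
cv2.imwrite('pics/both1.png',np.vstack([cv2.resize(cv2.imread(f'pics/{n}1.png'),(600,290),interpolation=0) for n in('top','scene')]))"
```

```text
Traceback (most recent call last):
  File "h.py", line 16, in blobs
    c=max(cv2.findContours(m,cv2.RETR_EXTERNAL,cv2.CHAIN_APPROX_NONE)[0],key=cv2.contourArea)
ValueError: max() iterable argument is empty
[ WARN:0@0.011] global loadsave.cpp:275 findDecoder imread_('pics/top1.png'): can't open/read file: check file path/integrity
Traceback (most recent call last):
cv2.error: OpenCV(4.12.0) /io/opencv/modules/imgproc/src/resize.cpp:4208: error: (-215:Assertion failed) !ssize.empty() in function 'resize'
```

```bash
python3 - <<'E'
import numpy as np,cv2
B={"top":((200,172,232,205),(330,150,380,198)),"scene":((266,207,294,238),(158,166,192,194))}
rows=[]
for n in B:
    p=np.load(n+"0.npz")["p"];o=[]
    for x0,y0,x1,y1 in B[n]:
        q=p[y0-5:y1+5,x0-5:x1+5];o.append(cv2.resize(q,(390,290),interpolation=0))
    rows.append(np.hstack(o))
cv2.imwrite("pics/both1.png",np.vstack(rows)[...,::-1])
p=np.load("top0.npz")["p"];print(p[180:200,215].tolist());print(p[173,330:380:3].tolist())
p=np.load("scene0.npz")["p"];print(p[210:236,280].tolist());print(p[177,156:194,:].tolist())
E
```

```text
[[218, 182, 116], [220, 184, 117], [219, 184, 118], [217, 182, 117], [218, 181, 117], [218, 183, 117], [183, 155, 107], [104, 98, 88], [84, 85, 84], [84, 85, 84], [141, 124, 97], [216, 180, 117], [219, 184, 117], [221, 185, 118], [223, 190, 120], [222, 187, 120], [221, 187, 120], [222, 188, 120], [223, 189, 120], [222, 188, 120]]
[[155, 156, 153], [155, 156, 151], [103, 104, 103], [63, 65, 68], [64, 66, 68], [64, 65, 68], [64, 66, 68], [65, 66, 68], [151, 124, 84], [210, 172, 106], [190, 157, 99], [64, 66, 68], [65, 66, 69], [60, 61, 64], [58, 59, 62], [134, 136, 132], [154, 156, 151]]
[[241, 230, 174], [239, 212, 112], [238, 204, 95], [238, 203, 95], [236, 200, 94], [213, 173, 82], [118, 95, 51], [70, 60, 42], [150, 121, 61], [226, 185, 86], [237, 202, 94], [238, 205, 96], [238, 205, 95], [238, 203, 95], [229, 189, 86], [183, 146, 67], [155, 122, 55], [153, 121, 54], [151, 119, 54], [152, 120, 56], [151, 120, 54], [153, 121, 54], [156, 123, 57], [156, 127, 64], [157, 140, 98], [160, 162, 144]]
[[162, 167, 156], [166, 171, 160], [162, 166, 155], [137, 141, 132], [89, 92, 86], [44, 45, 43], [25, 26, 26], [20, 22, 23], [22, 22, 23], [25, 25, 27], [30, 31, 32], [30, 32, 32], [33, 33, 34], [57, 50, 37], [114, 91, 48], [165, 130, 61], [191, 152, 69], [198, 159, 71], [190, 152, 69], [180, 142, 65], [166, 132, 61], [133, 106, 53], [83, 67, 42], [43, 40, 35], [31, 33, 32], [30, 33, 34], [32, 33, 35], [31, 33, 33], [30, 31, 33], [31, 32, 33], [31, 32, 33], [30, 32, 33], [41, 42, 42], [119, 124, 115], [221, 226, 213], [244, 246, 240], [246, 248, 243], [247, 249, 244]]
```

View pics/both1.png

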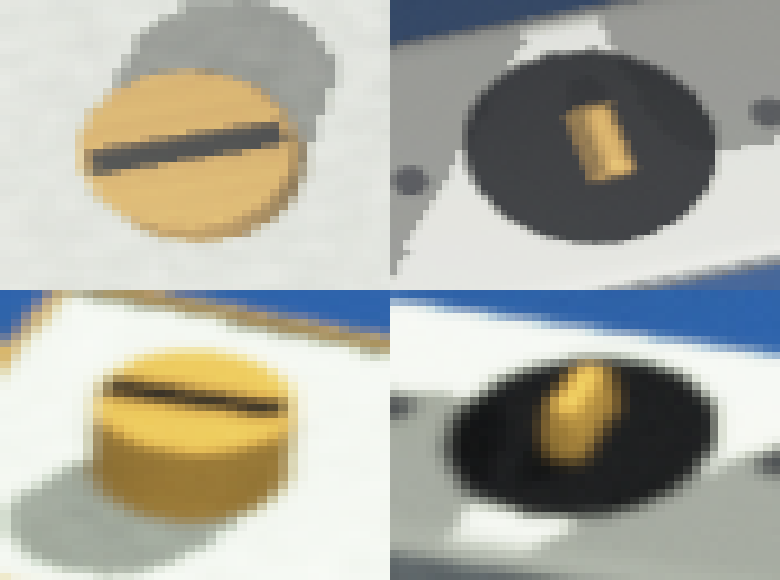

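The crops show the bar clean in both views, and the blade on a dark disc. My dark threshold was just too low.

```bash
cat >> h.py <<'E'
def masks(p):
    h=cv2.cvtColor(p,cv2.COLOR_RGB2HSV).astype(int)
    return (h[...,2]<130).astype(np.uint8),((h[...,0]>8)&(h[...,0]<35)&(h[...,1]>80)&(h[...,2]>110)).astype(np.uint8)
E
python3 - <<'E'
from h import *
B={"top":((203,175,229,203),(333,152,379,196)),"scene":((267,209,293,226),(159,168,191,192))}
r={}
for n in B:
    p=np.load(n+"0.npz")["p"];k,b=masks(p)
    x0,y0,x1,y1=B[n][1]
    k2=k|b
    r[n]=[blobs(k,*B[n][0]),blobs(b,*B[n][1]),blobs(k2,*B[n][1])]
    for q in r[n]:print(n,[np.round(x,2) for x in q])
for i,l in enumerate(["bar","spindle","disc"]):print(l,tri(r["top"][i][0],r["scene"][i][0]))
for i,z in((0,41),(1,84),):
  for n in B:
    c,v,L,_=r[n][i];a,b=plane(n,c-v*L[0]/2,z),plane(n,c+v*L[0]/2,z)
    print(n,i,"mid",plane(n,c,z),"ang",np.degrees(np.arctan2(*(b-a)[1::-1]))%180,"len",np.linalg.norm(b-a))
for n in B:
    print(n,"disc",plane(n,r[n][2][0],65))
# speaker long edge (top view): bright/grey vs blue
p=np.load("top0.npz")["p"].astype(int);m=((p[...,2]-p[...,0]<25)).astype(np.uint8);k=np.zeros_like(m);k[135:218,296:410]=m[135:218,296:410]
c=max(cv2.findContours(k,0,1)[0],key=cv2.contourArea);b=cv2.boxPoints(cv2.minAreaRect(c))
w=np.array([plane("top",q,50) for q in b]);
for i in range(4):
    d=w[(i+1)%4]-w[i];print("speaker edge",np.linalg.norm(d),np.degrees(np.arctan2(d[1],d[0]))%180)
# tray-row objects: depth heights
for n,px in(("top",(210,183)),("top",(357,173)),("top",(345,180)),("top",(190,210)),("scene",(281,221)),("scene",(165,182))):
    z=np.load(n+"0.npz")["d"][px[1],px[0]];o,d=ray(n,px);print(n,px,o+d*z)
E
```

```text
top [array([214.45, 188.34]), array([-0.98,  0.22]), array([20.81,  3.2 ]), np.int64(65)]
top [array([356.9 , 172.94]), array([0.26, 0.96]), array([14.68,  7.84]), np.int64(116)]
top [array([355.29, 173.74]), array([-0.82, -0.57]), array([34.46, 32.82]), np.int64(1183)]
scene [array([278.97, 216.62]), array([-0.98, -0.18]), array([15.9 ,  1.82]), np.int64(29)]
scene [array([173.7 , 176.11]), array([-0.31,  0.95]), array([12.  ,  6.45]), np.int64(80)]
scene [array([173.98, 179.93]), array([-0.99,  0.14]), array([27.13, 17.7 ]), np.int64(501)]
bar (array([526.92402393, 104.33376656,  40.87118163]), np.float64(2.739051196050126))
spindle (array([ 555.50949965, -197.4956369 ,   73.13497481]), np.float64(1.7762235717950572))
disc (array([ 556.51333059, -197.96307434,   59.88774634]), np.float64(1.8647331978114654))
top 0 mid [526.32012446 105.56119997  41.        ] ang 103.1997768558069 len 44.910136884875975
scene 0 mid [527.63643479 103.15358155  41.        ] ang 104.05102796986587 len 40.406717867487764
top 1 mid [ 552.84234283 -193.39788822   84.        ] ang 12.987351445274044 len 30.764794487192752
scene 1 mid [ 564.81945568 -189.98341895   84.        ] ang 23.38674742617968 len 45.27844459345082
top disc [ 555.03288895 -195.56751095   65.        ]
scene disc [ 560.87951427 -195.06150142   65.        ]
speaker edge 213.70798670153602 104.5667099430238
speaker edge 125.74940958759676 10.682461052747215
speaker edge 208.94958119390307 104.0725507730342
speaker edge 123.71536384645992 12.828695346578087
top (210, 183) [538.12072947 115.45314753  40.47501276]
top (357, 173) [ 552.82860719 -193.77216509   83.45455032]
top (345, 180) [ 541.81802211 -173.66889508   62.67506011]
top (190, 210) [483.2125571  163.44816704   0.77537782]
scene (281, 221) [534.73521436 112.5455061   36.32696968]
scene (165, 182) [ 579.66201052 -210.72538277   65.90889816]
```

```bash
cat > go.py <<'E'
import sys
from h import *
s=monitor.state();T=R.from_euler("xyz",s["eef_rot"],degrees=True).as_matrix()
x,y,z,yaw=map(float,sys.argv[1:5])
G=R.from_euler("xyz",[180,0,yaw],degrees=True).as_matrix()
d=T.T@(np.array([x,y,z])-s["eef_pos"])
print("t",s["t"],"shift",d.round(1),"rot",R.from_matrix(T.T@G).as_rotvec(degrees=True).round(1),"at",np.round(s["eef_pos"],1),np.round(s["eef_rot"],1),"w",s["gripper_width"],"F",np.round(s["ft_force"],1))
E
python3 go.py 527 104.3 130 13.6
```

```text
t 0.1 shift [ 530.7 -591.   122.7] rot [-0.1  0.   6.5] at [ 231.8 -633.3  251.5] [-179.9   -0.    20.1] w 87.85716572719083 F [ 0.5 -0.3  0.3]
```

The rows are not in the units I measure in: shifts go in shares of 500 mm and turns go in shares of pi rad. I convert before sending: -184 mm / 500 = -0.368, 165 mm / 500 = 0.33, 6.5 degrees / 180 = 0.0361.

>>> {"fn": "send_path", "kwargs": {
  "deltas": {"tx": [0.066, 0.132, 0.198, 0.264, 0.33], "ty": [-0.074, -0.148, -0.222, -0.296, -0.368], "tz": [0.01, 0.02, 0.03, 0.04, 0.05], "wx": [0, 0, 0, 0, 0], "wy": [0, 0, 0, 0, 0], "wz": [0.0111, 0.0222, 0.0361, 0.0361, 0.0361], "jaw": [88, 88, 88, 88, 88]}
}}

```text
t: 0.6
eef_pos: [323.8, -402.2, 227.0]
eef_rot: [-180.0, 0.0, 13.6]
ft_force: [1.0, 0.1, 0.3]
gripper_width: 87.5
finger_force: 0.0
```

```bash
python3 go.py 527 104.3 130 13.6
```

```text
t 0.6 shift [ 316.4 -444.7   97.3] rot [-0.  0. -0.] at [ 323.8 -402.2  227. ] [-180.     0.    13.6] w 87.47860943565412 F [1.  0.1 0.3]
```

To row units: -196 mm / 500 = -0.392, -156 mm / 500 = -0.312.

>>> {"fn": "send_path", "kwargs": {
  "deltas": {"tx": [0.056, 0.112, 0.168, 0.224, 0.28], "ty": [-0.078, -0.156, -0.234, -0.312, -0.392], "tz": [0.008, 0.016, 0.024, 0.032, 0.04], "wx": [0, 0, 0, 0, 0], "wy": [0, 0, 0, 0, 0], "wz": [0, 0, 0, 0, 0], "jaw": [88, 88, 88, 88, 88]}
}}

```text
t: 1.1
eef_pos: [413.7, -179.1, 207.4]
eef_rot: [180.0, -0.0, 13.6]
ft_force: [-0.2, 0.2, -0.2]
gripper_width: 87.9
finger_force: 0.0
```

>>> {"fn": "send_path", "kwargs": {
  "deltas": {"tx": [0.056, 0.112, 0.168, 0.224, 0.28], "ty": [-0.08, -0.16, -0.24, -0.32, -0.4], "tz": [0.018, 0.036, 0.054, 0.072, 0.09], "wx": [0, 0, 0, 0, 0], "wy": [0, 0, 0, 0, 0], "wz": [0, 0, 0, 0, 0], "jaw": [88, 88, 88, 88, 88]}
}}

```text
t: 1.6
eef_pos: [502.8, 48.4, 162.2]
eef_rot: [180.0, 0.0, 13.6]
ft_force: [0.1, 0.0, -0.0]
gripper_width: 88.1
finger_force: 0.0
```

```bash
python3 go.py 527 104.3 130 13.6
```

```text
t 1.6 shift [ 36.7 -48.7  32.2] rot [0. 0. 0.] at [502.8  48.4 162.2] [180.    0.   13.6] w 88.12097832321408 F [ 0.1  0.  -0. ]
```

To row units: 105 mm / 500 = 0.21, 85 mm / 500 = 0.17.

>>> {"fn": "send_path", "kwargs": {
  "deltas": {"tx": [0.036, 0.074, 0.074, 0.074, 0.074], "ty": [-0.048, -0.098, -0.098, -0.098, -0.098], "tz": [0.032, 0.064, 0.12, 0.17, 0.21], "wx": [0, 0, 0, 0, 0], "wy": [0, 0, 0, 0, 0], "wz": [0, 0, 0, 0, 0], "jaw": [88, 88, 88, 88, 88]}
}}

```text
t: 2.1
eef_pos: [526.0, 103.1, 55.7]
eef_rot: [-180.0, 0.1, 13.7]
ft_force: [-0.8, -0.0, -0.1]
gripper_width: 87.9
finger_force: 0.0
```

```bash
python3 go.py 527 104.3 26 13.6
```

```text
t 2.1 shift [ 1.3 -1.  29.7] rot [-0.   0.1  0.1] at [526.  103.1  55.7] [-1.80e+02  1.00e-01  1.37e+01] w 87.91477307875131 F [-0.8 -0.  -0.1]
```

To row units: 30 mm / 500 = 0.06, 15 mm / 500 = 0.03.

>>> {"fn": "send_path", "kwargs": {
  "deltas": {"tx": [0, 0, 0], "ty": [0, 0, 0], "tz": [0.03, 0.06, 0.06], "wx": [0, 0, 0], "wy": [0, 0, 0], "wz": [0, 0, 0], "jaw": [88, 88, 88]}
}}

```text
t: 2.4
eef_pos: [525.4, 102.3, 25.6]
eef_rot: [-180.0, 0.2, 13.6]
ft_force: [-0.1, 1.0, -0.9]
gripper_width: 88.1
finger_force: 0.0
```

```bash
python3 go.py 527 104.3 26 13.6; python3 - <<'E'
from h import *
o=[]
for n,(x,y) in(("top",(155,130)),("scene",(220,170))):
    p,d=eyes.capture(n);o.append(cv2.resize(p[y:y+120,x:x+120],(400,400),interpolation=1))
cv2.imwrite("pics/grasp.png",np.hstack(o)[...,::-1])
E
```

```text
t 2.4 shift [ 2.1 -1.6 -0.4] rot [-0.   0.2 -0. ] at [525.4 102.3  25.6] [-180.     0.2   13.6] w 88.10472461889482 F [-0.1  1.  -0.9]
```

View pics/grasp.png

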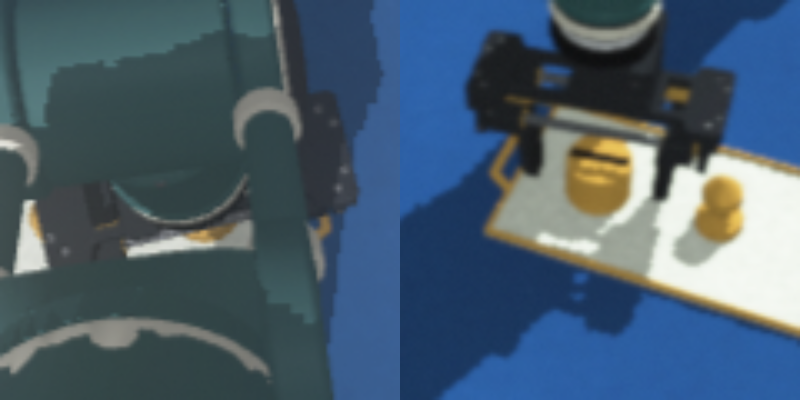

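The scene view shows the knob (right panel, about (598,178)) between the open fingers, the finial clear. The arm hides it from the top camera. Closing.

To row units: 2 mm / 500 = 0.004, -1.5 mm / 500 = -0.003.

>>> {"fn": "send_path", "kwargs": {
  "deltas": {"tx": [0.004, 0.004, 0.004, 0.004, 0.004], "ty": [-0.003, -0.003, -0.003, -0.003, -0.003], "tz": [0, 0, 0, 0, 0], "wx": [0, 0, 0, 0, 0], "wy": [0, 0, 0, 0, 0], "wz": [0, 0, 0, 0, 0], "jaw": [70, 45, 45, 45, 45]}
}}

```text
t: 3.0
eef_pos: [528.9, 104.7, 28.0]
eef_rot: [-180.0, -0.0, 13.6]
ft_force: [-0.6, -0.6, 1.1]
gripper_width: 50.0
finger_force: 30.4
```

>>> {"fn": "send_path", "kwargs": {
  "deltas": {"tx": [0, 0, 0], "ty": [0, 0, 0], "tz": [0, 0, 0], "wx": [0, 0, 0], "wy": [0, 0, 0], "wz": [0, 0, 0], "jaw": [45, 45, 45]}
}}

```text
t: 3.3
eef_pos: [528.9, 104.6, 28.0]
eef_rot: [180.0, -0.0, 13.6]
ft_force: [-0.7, -0.1, 4.0]
gripper_width: 50.7
finger_force: 30.0
```

```bash
python3 go.py 527 104.3 26 13.6
```

```text
t 3.3 shift [-2.  -0.1  2. ] rot [ 0. -0. -0.] at [528.9 104.6  28. ] [180.   -0.   13.6] w 50.738101792514435 F [-0.7 -0.1  4. ]
```

To row units: -135 mm / 500 = -0.27, -130 mm / 500 = -0.26, -16 degrees / 180 = -0.0889.

>>> {"fn": "send_path", "kwargs": {
  "deltas": {"tx": [0, 0, 0, 0, 0], "ty": [0, 0, 0, 0, 0], "tz": [-0.02, -0.08, -0.17, -0.26, -0.27], "wx": [0, 0, 0, 0, 0], "wy": [0, 0, 0, 0, 0], "wz": [0, 0, 0, -0.0444, -0.0889], "jaw": [45, 45, 45, 45, 45]}
}}

```text
t: 3.8
eef_pos: [532.9, 105.2, 169.8]
eef_rot: [179.8, -0.6, 29.9]
ft_force: [0.1, -0.2, -1.3]
gripper_width: 50.1
finger_force: 30.0
```

```bash
python3 go.py 557 -196.5 165 103.5
```

```text
t 3.8 shift [-129.7  273.5    4.6] rot [  0.6  -0.4 -73.6] at [532.9 105.2 169.8] [179.8  -0.6  29.9] w 50.14199636956719 F [ 0.1 -0.2 -1.3]
```

To row units: 152 mm / 500 = 0.304, 122 mm / 500 = 0.244, -40 degrees / 180 = -0.2222.

>>> {"fn": "send_path", "kwargs": {
  "deltas": {"tx": [-0.028, -0.058, -0.086, -0.116, -0.144], "ty": [0.06, 0.122, 0.182, 0.244, 0.304], "tz": [0, 0, 0, 0, 0], "wx": [0, 0, 0, 0, 0], "wy": [0, 0, 0, 0, 0], "wz": [-0.0444, -0.0889, -0.1333, -0.1778, -0.2222], "jaw": [45, 45, 45, 45, 45]}
}}

```text
t: 4.3
eef_pos: [540.7, -64.4, 162.8]
eef_rot: [-180.0, 0.0, 69.9]
ft_force: [-0.3, 0.2, -2.0]
gripper_width: 50.6
finger_force: 30.0
```

```bash
python3 go.py 557 -196.5 165 103.5
```

```text
t 4.3 shift [-118.5   60.6   -2.2] rot [ -0.    0.  -33.6] at [540.7 -64.4 162.8] [-180.     0.    69.9] w 50.56154397630025 F [-0.3  0.2 -2. ]
```

To row units: -118.5 mm / 500 = -0.237, -112 mm / 500 = -0.224, -33.6 degrees / 180 = -0.1867.

>>> {"fn": "send_path", "kwargs": {
  "deltas": {"tx": [-0.056, -0.112, -0.168, -0.224, -0.237], "ty": [0.03, 0.06, 0.09, 0.114, 0.121], "tz": [0, 0.01, 0.03, 0.05, 0.068], "wx": [0, 0, 0, 0, 0], "wy": [0, 0, 0, 0, 0], "wz": [-0.0444, -0.0889, -0.1333, -0.1778, -0.1867], "jaw": [45, 45, 45, 45, 45]}
}}

```text
t: 4.8
eef_pos: [556.4, -198.2, 128.5]
eef_rot: [-180.0, 0.1, 103.3]
ft_force: [0.5, 0.0, -1.1]
gripper_width: 50.5
finger_force: 30.0
```

>>> {"fn": "send_path", "kwargs": {
  "deltas": {"tx": [0, 0], "ty": [0, 0], "tz": [0, 0], "wx": [0, 0], "wy": [0, 0], "wz": [0, 0], "jaw": [45, 45]}
}}

```text
t: 5.0
eef_pos: [556.1, -195.0, 128.5]
eef_rot: [-179.9, -0.1, 103.1]
ft_force: [0.3, 0.1, -2.0]
gripper_width: 50.4
finger_force: 30.0
```

```bash
python3 go.py 557 -196.5 125 103.5; python3 - <<'E'
from h import *
o=[]
for n,(x,y) in(("top",(300,120)),("scene",(125,125))):
    p,d=eyes.capture(n);np.savez(n+"2.npz",p=p,d=d);o.append(cv2.resize(p[y:y+100,x:x+100],(400,400),interpolation=0))
cv2.imwrite("pics/hover.png",np.hstack(o)[...,::-1])
E
```

```text
t 5.0 shift [-1.7  0.5  3.5] rot [-0.1 -0.1 -0.4] at [ 556.1 -195.   128.5] [-1.799e+02 -1.000e-01  1.031e+02] w 50.42327161512532 F [ 0.3  0.1 -2. ]
```

View pics/hover.png

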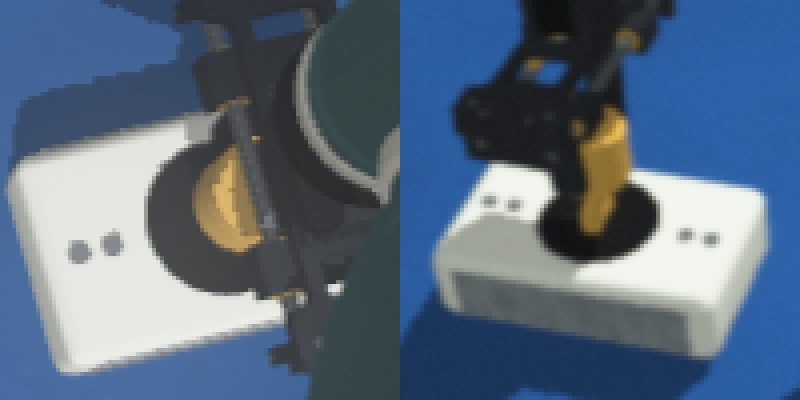

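Top view: brass knob half hidden by a finger, with its left arc (from about (348,172)) visible over the disc. Scene view: knob above the disc. I'll fit the visible left arcs of knob underside and disc in the same camera.

```bash
python3 - <<'E'
from h import *
from scipy.optimize import least_squares
def arc(m,rows,n,z,r,x0,x1):
    P=[]
    for v in rows:
        xs=np.nonzero(m[v,x0:x1])[0]
        if len(xs):P.append(plane(n,(xs[0]+x0-.5,v),z)[:2])
    P=np.array(P);s=least_squares(lambda c:np.hypot(*(P-c).T)-r,P.mean(0)-[0,r],loss="soft_l1")
    return s.x.round(1),np.abs(s.fun).mean().round(2),len(P)
p=np.load("top2.npz")["p"];k,b=masks(p)
for z in(102,104,106):print("knob",z,arc(b,range(163,181),"top",z,26,346,360))
p0=np.load("top0.npz")["p"];k0,b0=masks(p0)
k0=k0|b0
print("disc now",arc(((p.max(2)<110)).astype(np.uint8),range(160,190),"top",64.5,42,334,350))
print("disc t0",arc(k0,range(158,190),"top",64.5,42,334,350))
q=np.array([monitor.state()["eef_pos"] for _ in range(3)]);print(q)
E
```

```text
knob 102 (array([ 553.7, -196.7]), np.float64(0.44), 18)
knob 104 (array([ 553.3, -196.1]), np.float64(0.44), 18)
knob 106 (array([ 552.9, -195.6]), np.float64(0.44), 18)
disc now (array([ 554.7, -197.1]), np.float64(0.47), 30)
disc t0 (array([ 556. , -195.7]), np.float64(0.55), 32)
[[ 556.75810658 -194.60398129  129.23715196]
 [ 556.75810658 -194.60398129  129.23715196]
 [ 556.75810658 -194.60398129  129.23715196]]
```

The knob and disc centres agree within about 1–2 mm, so I nudge slightly and descend.

To row units: 23 mm / 500 = 0.046, 1.4 mm / 500 = 0.0028, -0.4 degrees / 180 = -0.0022.

>>> {"fn": "send_path", "kwargs": {
  "deltas": {"tx": [-0.0012, -0.0012, -0.0012, -0.0012, -0.0012], "ty": [0.0028, 0.0028, 0.0028, 0.0028, 0.0028], "tz": [0.012, 0.024, 0.034, 0.04, 0.046], "wx": [0, 0, 0, 0, 0], "wy": [0, 0, 0, 0, 0], "wz": [-0.0022, -0.0022, -0.0022, -0.0022, -0.0022], "jaw": [45, 45, 45, 45, 45]}
}}

```text
t: 5.6
eef_pos: [557.9, -195.3, 105.1]
eef_rot: [-180.0, -0.0, 103.6]
ft_force: [0.3, -0.3, -1.8]
gripper_width: 50.5
finger_force: 30.0
```

```bash
python3 go.py 557 -196.5 89 103.5
```

```text
t 5.6 shift [-0.9 -1.2 16.1] rot [-0.  -0.   0.1] at [ 557.9 -195.3  105.1] [-180.    -0.   103.6] w 50.47379713636064 F [ 0.3 -0.3 -1.8]
```

To row units: 10 mm / 500 = 0.02, 8 mm / 500 = 0.016.

>>> {"fn": "send_path", "kwargs": {
  "deltas": {"tx": [0, 0, 0], "ty": [0, 0, 0], "tz": [0.008, 0.016, 0.02], "wx": [0, 0, 0], "wy": [0, 0, 0], "wz": [0, 0, 0], "jaw": [45, 45, 45]}
}}

```text
t: 5.9
eef_pos: [557.9, -195.5, 95.2]
eef_rot: [-180.0, -0.0, 103.6]
ft_force: [0.3, -0.3, -0.8]
gripper_width: 50.3
finger_force: 30.0
```

>>> {"fn": "send_path", "kwargs": {
  "deltas": {"tx": [0, 0, 0], "ty": [0, 0, 0], "tz": [0.003, 0.006, 0.006], "wx": [0, 0, 0], "wy": [0, 0, 0], "wz": [0, 0, 0], "jaw": [45, 45, 45]}
}}

```text
t: 6.2
eef_pos: [558.0, -195.5, 92.5]
eef_rot: [-180.0, -0.0, 103.6]
ft_force: [0.5, -0.1, -0.8]
gripper_width: 50.2
finger_force: 30.0
```

```bash
python3 go.py 557 -196.5 89 103.5
```

```text
t 6.2 shift [-0.7 -1.2  3.5] rot [-0.  -0.   0.1] at [ 558.  -195.5   92.5] [-180.    -0.   103.6] w 50.2362547334692 F [ 0.5 -0.1 -0.8]
```

To row units: 2 mm / 500 = 0.004, 1 mm / 500 = 0.002.

>>> {"fn": "send_path", "kwargs": {
  "deltas": {"tx": [0, 0, 0], "ty": [0, 0, 0], "tz": [0.002, 0.004, 0.004], "wx": [0, 0, 0], "wy": [0, 0, 0], "wz": [0, 0, 0], "jaw": [45, 45, 45]}
}}

```text
t: 6.5
eef_pos: [558.1, -195.5, 90.6]
eef_rot: [-180.0, -0.0, 103.6]
ft_force: [-0.2, -0.1, -0.6]
gripper_width: 50.7
finger_force: 30.0
```

>>> {"fn": "send_path", "kwargs": {
  "deltas": {"tx": [0, 0, 0], "ty": [0, 0, 0], "tz": [0.001, 0.002, 0.002], "wx": [0, 0, 0], "wy": [0, 0, 0], "wz": [0, 0, 0], "jaw": [45, 45, 45]}
}}

```text
t: 6.8
eef_pos: [558.1, -195.5, 89.7]
eef_rot: [-180.0, -0.0, 103.6]
ft_force: [-0.4, -0.6, -1.7]
gripper_width: 50.9
finger_force: 30.0
```

To row units: 1 mm / 500 = 0.002, 0.5 mm / 500 = 0.001.

>>> {"fn": "send_path", "kwargs": {
  "deltas": {"tx": [0, 0, 0], "ty": [0, 0, 0], "tz": [0.001, 0.002, 0.002], "wx": [0, 0, 0], "wy": [0, 0, 0], "wz": [0, 0, 0], "jaw": [45, 45, 45]}
}}

```text
t: 7.1
eef_pos: [558.2, -195.6, 89.1]
eef_rot: [180.0, 0.0, 103.6]
ft_force: [-1.0, 0.7, 1.1]
gripper_width: 50.4
finger_force: 30.0
```

>>> {"fn": "send_path", "kwargs": {
  "deltas": {"tx": [0, 0, 0], "ty": [0, 0, 0], "tz": [0.001, 0.002, 0.002], "wx": [0, 0, 0], "wy": [0, 0, 0], "wz": [0, 0, 0], "jaw": [45, 45, 45]}
}}

```text
t: 7.4
eef_pos: [558.2, -195.6, 89.0]
eef_rot: [-180.0, 0.0, 103.6]
ft_force: [-3.4, 1.0, 7.9]
gripper_width: 50.3
finger_force: 30.0
```

Contact at the expected height (TCP 89), so it is seated. Releasing and backing off.

>>> {"fn": "send_path", "kwargs": {
  "deltas": {"tx": [0, 0, 0, 0, 0], "ty": [0, 0, 0, 0, 0], "tz": [0, 0, 0, 0, 0], "wx": [0, 0, 0, 0, 0], "wy": [0, 0, 0, 0, 0], "wz": [0, 0, 0, 0, 0], "jaw": [60, 80, 88, 88, 88]}
}}

```text
t: 7.9
eef_pos: [558.1, -195.5, 87.5]
eef_rot: [-180.0, -0.0, 103.6]
ft_force: [0.1, 0.2, -0.1]
gripper_width: 87.1
finger_force: 0.0
```

>>> {"fn": "send_path", "kwargs": {
  "deltas": {"tx": [0, 0, 0, 0, 0], "ty": [0, 0, 0, 0, 0], "tz": [-0.02, -0.08, -0.16, -0.25, -0.3], "wx": [0, 0, 0, 0, 0], "wy": [0, 0, 0, 0, 0], "wz": [0, 0, 0, 0, 0], "jaw": [88, 88, 88, 88, 88]}
}}

```text
t: 8.4
eef_pos: [559.7, -196.1, 242.9]
eef_rot: [179.7, 0.2, 103.6]
ft_force: [0.6, -0.6, 0.3]
gripper_width: 87.8
finger_force: 0.0
```

>>> {"fn": "send_path", "kwargs": {
  "deltas": {"tx": [-0.1, -0.2, -0.3, -0.4, -0.5], "ty": [0, 0, 0, 0, 0], "tz": [0, 0, 0, 0, 0], "wx": [0, 0, 0, 0, 0], "wy": [0, 0, 0, 0, 0], "wz": [0, 0, 0, 0, 0], "jaw": [88, 88, 88, 88, 88]}
}}

```text
t: 8.9
eef_pos: [617.2, -440.5, 238.7]
eef_rot: [180.0, 0.0, 103.6]
ft_force: [0.5, 1.2, 0.6]
gripper_width: 88.0
finger_force: 0.0
```

```bash
python3 - <<'E'
from h import *
o=[]
for n,(x,y) in(("top",(300,120)),("scene",(125,125))):
    p,d=eyes.capture(n);np.savez(n+"3.npz",p=p,d=d);o.append(cv2.resize(p[y:y+100,x:x+100],(400,400),interpolation=0))
cv2.imwrite("pics/done.png",np.hstack(o)[...,::-1])
E
```

```text
(no output)
```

View pics/done.png

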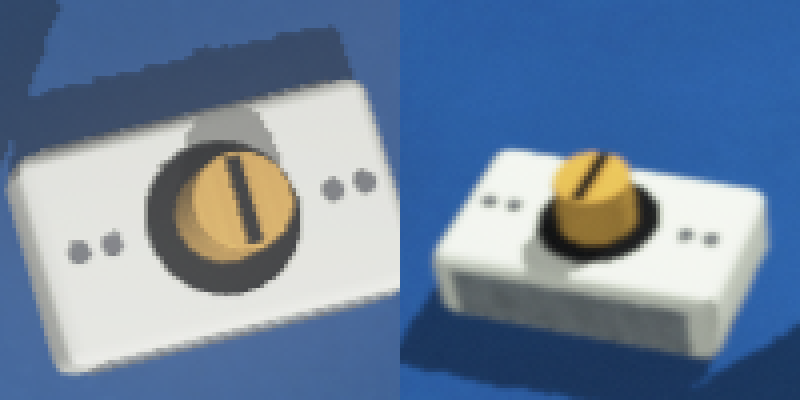

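The knob stands on the disc, bar square to the speaker's long side (top bar around (361,170)). I'll check its height and the bystanders.

```bash
python3 - <<'E'
from h import *
B={"top":(351,158,368,182),"scene":(266-95,163,278,172)}
B={"top":(353,158,368,182),"scene":(267-97,162,279,176)}
B={"top":(354,158,367,182),"scene":(166,162,180,175)}
c={}
for n in B:
    z=np.load(n+"3.npz");k,b=masks(z["p"])
    c[n]=blobs(k,*B[n]);print(n,[np.round(x,2) for x in c[n]])
print(tri(c["top"][0],c["scene"][0]))
cc,v,L,_=c["top"];d=plane("top",cc+v*9,102)-plane("top",cc-v*9,102);print("yaw",np.degrees(np.arctan2(d[1],d[0]))%180)
d=np.load("top3.npz")["d"]
for px in((352,166),(366,170),(355,178)):
    o,r=ray("top",px);print((o+r*d[px[1],px[0]]).round(1))
a,b=np.load("top0.npz")["p"].astype(int),np.load("top3.npz")["p"].astype(int)
D=np.abs(a-b).max(2)[155:240,85:200];print("tray diff>40 px",(D>40).sum())
E
```

```text
top [array([360.72, 169.62]), array([0.27, 0.96]), array([22.63,  3.47]), np.int64(78)]
scene [array([172.56, 168.07]), array([-0.55,  0.84]), array([14.31,  2.01]), np.int64(27)]
(array([ 556.11808096, -196.37283469,  102.60141606]), np.float64(0.9454465233655166))
yaw 13.014006997267302
[ 563.7 -178.9  100.8]
[ 555.8 -207.7   99.6]
[ 538.9 -184.2  100.5]
tray diff>40 px 0
```

Bar top is at z about 102.6 (64 + 38 expected), yaw 13°, bystanders unmoved: fully home.

```bash
python3 -c "
from plant import env, eyes, monitor, hand_in
print(hand_in())"
```

```text
the job is handed in; nothing more can be done
None
```

The volume knob is fully home on the spindle (bar top at about 103 mm, yaw 13°) and let go; the finial and drawer pull were not moved, and the job was handed in at about 9 s.

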